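Change the feed position on a strip feeder's pull-and-turn selector

TASK

Set the strip feeder's selector knob to the yellow marker: pull the sprung knob straight up until its index pin is clear, turn it round to the yellow marker, and let the pin drop fully home in the notch there. The markers were only stuck on roughly, a little to one side or the other of their notches, so find the notch by feel, and be gentle: never force the pin against the index plate. Let go of the knob at the end, and leave the paint pots and sanding block where they are.

Things in the scene. Friction and masses are not known exactly. Their poses are not given: they have to be found in the camera images.
- gearbox: Strip feeder's gearbox: green box 150 x 136 mm, 67 mm high, on a steel foot 180 x 150 x 12 mm, a motor behind (+x, 62 mm out, 61 mm high), two small rollers on its left. Screwed down. Origin: centre of its underside; z up, x from front to back. Under the knob's skirt, hidden, it has an index plate: lands 8 mm high with a wide neutral notch and one narrow notch for each marker.
- selector: The black pull-and-turn selector on the gearbox (shaft, knob, index pin). Origin: on the knob's vertical axis, 67 mm above the table. The pin, 7 mm wide and 36 mm from the axis under the pointer, drops into notches 10 mm wide (play 2.4 degrees either way); while it is down the knob does not turn. Forcing it sideways or hard down on a land overloads the pin: limit 20 N.
- knob_grip (a point): Centre of the round knurled black grip, 38 mm in diameter, 34 mm high (17 mm above and below this point), on the vertical turning axis. Under it is a skirt 84 mm in diameter whose top is 17 mm below this point. With the pin home this point is 99 mm above the table; it rises with the knob. May be gripped at any yaw. Turning takes about 0.02 N m once the pin is clear.
- pointer_tip (a point): Tip of the white pointer on the knob's skirt, 48 mm from the axis: its direction from the axis is the knob's setting. The knob turns 1.7 rad either way from pointing at the box's front (-x of the box) and starts within 0.07 rad of that, in the wide neutral notch.
- pull (a joint): How far the knob is pulled up, m: 0 = pin fully home in a notch, 0.0065 = pin standing on a land, from 0.008 = pin clear, free to turn, 0.016 = end stop. A spring draws it down with 5 N at 0, 7 N at 0.008, 9 N at the stop. Let go over a notch it drops home; let go beside one it stays up on the land.
- mark_yellow_top (a point): Top centre of the yellow round marker (11 mm wide) on the grey scale ring, 57 mm from the knob's axis: the setting wanted. Yellow, red, blue and white markers stand at four settings, in any order, two on each side of the front, 20 degrees apart.
- scale: Grey scale ring, 132 mm across, round the knob; origin at its centre, 67 mm above the table. The markers were stuck on roughly by hand: each narrow notch lies 0.08 to 0.2 rad (4.5 to 11.5 degrees) to one side or the other of its marker's direction from the axis. The notch is found by feel: lift clear, turn a little, lower gently and feel whether the pin goes down or stands on the land.
- paint_pot_1: Red paint pot, 32 x 32 x 42 mm, a bystander left of the work. Origin: centre of its underside.
- paint_pot_2: Blue paint pot, 32 x 32 x 42 mm, a bystander left of the work. Origin: centre of its underside.
- sand_block: Wooden sanding block, 36 x 70 x 26 mm, a bystander right of the gearbox. Origin: centre of its underside.

How it is judged (in metres and radians):
On the way:
1. the knob has been pulled out until its pin is clear of the index plate (value of joint pull above 0.0085 m), for 0.1 s.
At the end, for the whole second after the job is handed in: The pin is fully home (knob pulled out less than 1.5 mm) in the notch at the yellow marker (pointer tip within 17 mm of the marker's centre, seen from above; in the other notches it is over 20 mm off) (value of joint pull below 0.0015 m and horizontal distance between pointer_tip and mark_yellow_top below 0.017 m); the robot touches nothing.
It fails at once if the index pin is forced against the index plate with more than 20 N (contact force between selector and gearbox above 20 N).
It fails at once if a paint pot or the sanding block is moved more than 20 mm (distance of any of paint_pot_1, paint_pot_2, sand_block from where it was at the start of the episode above 0.02 m).
It also fails if it takes over 64 s, if anything falls off the work surface, if the arm or the gripper's body presses on something with over 40 N, if the wrist force passes 120 N, or if a joint passes its speed limit or range.

ROBOT

A 6-joint arm with a two-finger parallel gripper is mounted at the origin on a cart in front of the work surface, level with it; the furniture and walls round the work are solid. World frame = base frame: x ahead of the robot, y to its left, z up, the work surface at z = 0. Lengths are in m, angles in degrees, forces in N, time in s.
With the tool pointing down it reaches from about 0.4 to 0.825 m from the base axis. Payload 7 kg.
Tool frame: the origin (TCP) lies midway between the tips of the shut fingers; the grasp point (between the pads) lies 19 mm behind it (r.grip_point_offset is the z of the grasp point in the tool frame, in m); z points along the fingers, y is the line along which they close (so a half turn about z gives the same grasp; the last joint's range is limited). The gripper opens to 88 mm and grips with 3 to 60 N. Pads are 19 mm wide; open, the fingers measure 130 mm over their backs; the gripper's body (78 mm by 193 mm) begins 47 mm behind the grasp point.
Start: joints at [-49.097, 20.546, 0.682, 0, -70.136, -16.507], TCP at [0.279, -0.615, 0.19] pointing down, gripper open.
Joint ranges: [-176.03, 176.03], [-82.01, 121.73], [-58.28, 71.71], [-173.87, 95.51], [-174.79, -0.11], [-173.66, 173.66]. Speed limits (degrees/s): [136.94, 136.94, 172.46, 180, 180, 180].

INTERFACE

Orientations are given as [roll, pitch, yaw] about the fixed x, y, z axes, in that order (R = Rz(yaw) Ry(pitch) Rx(roll)).
In Python, from plant import r, viewer, recognise, outline_of, pinpoint gives the robot as it stands.
- The arm moves only by the tool move_arm, never from a script. Its argument "targets" is a list of rows, each a list of 2 entries, a list of its own where there are three numbers: the shift along the tool's x, y, z in cm, then the turn, a rotation vector about the tool's x, y, z in rad. A call has 1 to 5 rows; each row is the pose to reach, as a shift and turn from the pose commanded when the call began, along the tool's axes at that moment; what a row does not reach only later rows make up. A row lasts 1/8 s, in which the tool goes at most 62.5 mm and 10.7 degrees, less where a joint would pass 70% of its speed; a pose out of reach is approached as far as the arm can. A call with a gripper value outside its range is refused whole. "jaw" is the finger opening in cm, from 0 to 8.76, set as the call begins (left out, the last holds). The fingers move at their own pace and stop on an object; "squeeze" is the grip in N (left out, the last holds). Time passes only in rows, so rows that repeat a pose let the fingers close. It gives the time, the measured TCP pose, the force, the opening and the grip force at its end, in the units of the state.
- r.get_state(): the state, without advancing time (a new reading comes with each control period).
- viewer.capture(name): name is "side" or "top"; returns a dict with "image" (384x512x3 uint8, blue, green, red), "intrinsics" (3x3 intrinsics, pixels), "camera_from_world" (4x4, takes a point from world to camera coordinates). Camera axes: x right, y up, looking along -z (the intrinsics and any distortion apply to the point x, -y, -z); pixel columns grow to the right and rows downward; lengths in m; the calibration is good to about 2 mm. A picture is of the moment at which its call begins. There is no depth.
- r.close_job(): hands the job in; it is judged then, once.
Trained networks look in the newest picture that a camera, given by its name, has taken for a name from the list of things; names that differ only in an ending like _2 or _b are one class to them, and where a whole thing is asked for, a point or a joint stands for the part that bears it (a point fixed in the world has none). Each returns a list of dicts, best first, with "score" (0 to 1); they miss things now and then, are a little off and sometimes report something else, mostly with a low value. They report only what shows in the picture. A call takes as long as a camera call.
- recognise(label, camera): "box" ([left, top, right, bottom] in pixels, round what is visible of it).
- outline_of(label, camera): "mask" (384x512 bool, what is visible of it) and "box" ([left, top, right, bottom] in pixels, round what is visible of it).
- pinpoint(label, camera): "location" ([row, column] in pixels: a listed point, or the origin of a listed thing).
The state is a dict: "time_s": time; "joints": joint angles; "qd": joint speeds; "joint_torque": joint torques, N m; "tcp_pos": TCP position; "eef_rot": TCP orientation; "contact_force": force on the tool from outside, world axes, zero at the start; "moment": the same for the moment, N m; "gripper_width": finger opening in m; "gripper_force": force on a finger pad.
Only numpy, scipy, OpenCV 4.12 (cv2) and the standard library are available. Lean on these libraries where they do the work, as an engineer would, in place of code of your own. Each camera call takes 0.05 s, during which the arm holds its last target. There are 200 camera calls.

## Working session

There is one attempt and no reset: what is moved stays moved. The work goes in short steps, Python scripts to look and compute and a tool call to move; the robot and the scene stay as the last step left them, time stands still between calls to the robot, and variables do not carry over. Pictures are saved under pics/ and viewed, at most 10 in all, crops included, and the job is handed in when it is done.

Besides the shell and the picture viewer there is one more tool, called after "Request:" as name(argument=value, ...) on one line, values as JSON. move_arm: Moves the arm, as the interface text tells. Its arguments: {"type":"object","properties":{"targets":{"type":"array","items":{"type":"array"}},"jaw":{"type":"number"},"squeeze":{"type":"number"}},"required":["targets"]}

```bash
mkdir -p pics
cat > h.py <<'E'
import numpy as np, cv2
from plant import r, viewer, recognise, outline_of, pinpoint
from scipy.spatial.transform import Rotation as R
def ray(c,row,col):
    K=np.array(c["intrinsics"]);T=np.array(c["camera_from_world"])
    d=np.linalg.inv(K)@[col,row,1]; d=np.array([d[0],-d[1],-d[2]])
    return -T[:3,:3].T@T[:3,3], T[:3,:3].T@d
def at_z(c,row,col,z):
    o,d=ray(c,row,col); return o+d*(z-o[2])/d[2]
def proj(c,p):
    T=np.array(c["camera_from_world"]);q=T[:3,:3]@p+T[:3,3]; u=np.array(c["intrinsics"])@[q[0],-q[1],-q[2]]
    return u[:2]/u[2]
E
cat > look.py <<'E'
from h import *
import sys
caps={}
for n in ("top","side"):
    c=viewer.capture(n);caps[n]=c;cv2.imwrite(f"pics/{n}_{sys.argv[1]}.png",c["image"])
    for l,z in (("knob_grip",.099),("pointer_tip",.075),("mark_yellow_top",.07),("scale",.067),("selector",.067),("gearbox",0),("paint_pot_1",0),("sand_block",0)):
        for d in pinpoint(l,n)[:2]:
            print(n,l,round(d["score"],2),np.round(d["location"],1),np.round(at_z(c,*d["location"],z),4))
s=r.get_state();print(s)
E
python3 look.py 0; python3 -c "
import cv2;import numpy as np
cv2.imwrite('pics/both0.png',cv2.resize(np.hstack([cv2.imread('pics/top_0.png'),cv2.imread('pics/side_0.png')]),(800,300)))"
```

```text
top knob_grip 0.75 [188.5 290.5] [ 0.5445 -0.1468  0.099 ]
top pointer_tip 0.71 [202.6 293.2] [ 0.4999 -0.1579  0.075 ]
top scale 0.59 [190.7 294.3] [ 0.5407 -0.1621  0.067 ]
top selector 0.71 [192.2 294.6] [ 0.5356 -0.1631  0.067 ]
top paint_pot_1 0.59 [179.8 182.2] [0.5822 0.2302 0.    ]
top paint_pot_1 0.48 [210.  144.9] [0.4733 0.3593 0.    ]
top sand_block 0.7 [202.5 358.9] [ 0.5084 -0.3955  0.    ]
top sand_block 0.19 [179.2 180.6] [0.5843 0.2359 0.    ]
side knob_grip 0.53 [172.9 254. ] [ 0.5359 -0.1439  0.099 ]
side knob_grip 0.47 [169.5 269.9] [ 0.4861 -0.1804  0.099 ]
side pointer_tip 0.77 [177.7 267.3] [ 0.4922 -0.1631  0.075 ]
side scale 0.51 [182.7 253.1] [ 0.5368 -0.1322  0.067 ]
side selector 0.86 [178.9 253.8] [ 0.5395 -0.1608  0.067 ]
side selector 0.52 [303.5 237.9] [0.468  0.4302 0.067 ]
side gearbox 0.76 [198.  254.3] [ 0.5344 -0.1436  0.    ]
side paint_pot_1 0.8 [302.3 237.8] [0.4844 0.3609 0.    ]
side paint_pot_1 0.6 [263.4 212.8] [0.583  0.2308 0.    ]
side sand_block 0.63 [164.8 274. ] [ 0.5026 -0.4308  0.    ]
{'time_s': 0.9, 'joints': array([-4.90963690e+01,  2.05455466e+01,  6.80826197e-01, -1.84181692e-03,
       -7.01353778e+01, -1.65063529e+01]), 'qd': array([-0.00985079,  0.13003427,  0.01760392,  0.0013671 ,  0.04958536,
       -0.00864139]), 'joint_torque': array([-2.72455918e-04, -5.82359004e+01,  2.93295282e+01,  7.00238228e+00,
        1.24662797e-02, -1.85742903e-05]), 'tcp_pos': array([ 0.27878764, -0.61469983,  0.19035602]), 'eef_rot': array([ 1.79999414e+02,  1.63291690e-03, -1.55603348e+02]), 'contact_force': array([0.32881983, 0.75318614, 0.04477257]), 'moment': array([-0.00425762,  0.03404336,  0.03577235]), 'gripper_force': 0.0, 'gripper_width': 0.08782050065290604}
```

View pics/both0.png

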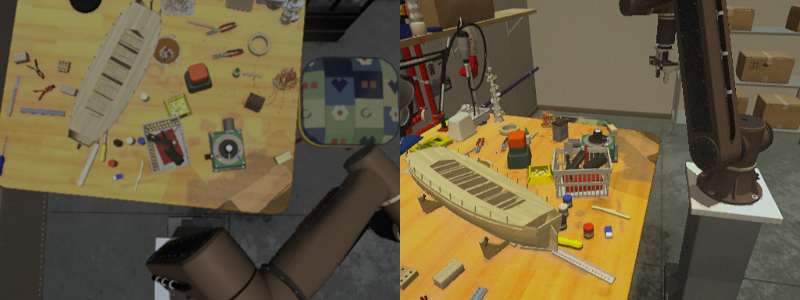

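Left is the top view, with the gearbox at about px (290,190) of the full image. Right is the side view, with the gearbox at about (254,180) behind a crate. I'll enlarge both.

```bash
python3 -c "
import cv2;import numpy as np
a=cv2.imread('pics/top_0.png')[160:220,260:325];b=cv2.imread('pics/side_0.png')[150:210,220:285]
cv2.imwrite('pics/c0.png',cv2.resize(np.hstack([a,b]),None,fx=6,fy=6,interpolation=cv2.INTER_CUBIC))"
```

```text
(no output)
```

View pics/c0.png

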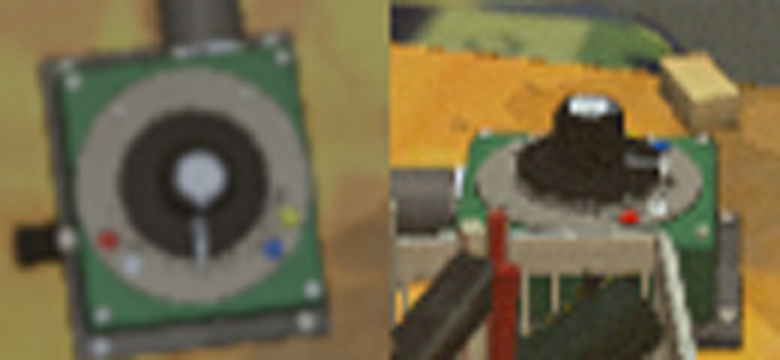

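```bash
cat > m.py <<'E'
from h import *
from scipy.optimize import least_squares
c=viewer.capture("top");im=c["image"]
f=lambda u,v:(160+(v+.5)/6-.5,260+(u+.5)/6-.5)
P={k:at_z(c,*f(*uv),.069)[:2] for k,uv in dict(y=(290,216),b=(273,248),w=(132,265),r=(108,240)).items()}
P["tip"]=at_z(c,*f(202,262),.082)[:2]
# colour centroid refinement
hsv=cv2.cvtColor(im,cv2.COLOR_BGR2HSV).astype(int)
for k,uv in dict(y=(290,216),b=(273,248),w=(132,265),r=(108,240)).items():
    R0,C0=map(lambda x:int(round(x)),f(*uv)); 
    w=im[R0-2:R0+3,C0-2:C0+3].astype(float)
    W=hsv[R0-2:R0+3,C0-2:C0+3,1].astype(float) if k!='w' else w.min(2)
    W=np.clip(W-np.median(W)-8,0,None)
    if k=='y': W=np.clip((w[...,1]+w[...,2])/2-w[...,0]-25,0,None)
    a,b=np.mgrid[R0-2:R0+3,C0-2:C0+3]
    q=(a*W).sum()/W.sum(),(b*W).sum()/W.sum()
    print(k,np.round(P[k],4),np.round(q,2),np.round(f(*uv),2),np.round(at_z(c,*q,.069)[:2],4)); P[k]=at_z(c,*q,.069)[:2]
ring=np.array([at_z(c,*f(u,v),.069)[:2] for u,v in ((77,185),(308,185),(192,68),(192,303))])
C=ring.mean(0);print("ringC",C)
M=np.array([P[k] for k in 'ybwr'])
s=least_squares(lambda x:np.hypot(*(M-x).T)-.057,C);print("fitC",s.x,s.fun)
# joint fit: centre, axis, with radius 57, markers angles a0, +20 apart each side free
for C_ in (C,s.x):
  for k in P: d=P[k]-C_;print(k,round(np.degrees(np.arctan2(d[1],d[0])),1),round(np.hypot(*d),4))
print("top of grip",at_z(c,*f(200,178),.116)[:2])
p=np.array([s.x[0],s.x[1],.116]);print(proj(c,p))
o,_=ray(c,0,0);print("cam",o)
E
python3 m.py
```

```text
y [ 0.5245 -0.2077] [195.7  307.82] [195.58 307.92] [ 0.5241 -0.2074]
b [ 0.5064 -0.1982] [201.05 305.15] [200.92 305.08] [ 0.506  -0.1984]
w [ 0.496  -0.1195] [203.85 281.54] [203.75 281.58] [ 0.4957 -0.1193]
r [ 0.5099 -0.106 ] [199.63 277.58] [199.58 277.58] [ 0.5097 -0.106 ]
ringC [ 0.54132838 -0.15291716]
fitC [ 0.54131978 -0.15334598] [-3.04641382e-04  2.75441412e-04 -7.02179047e-05 -3.78243987e-05]
y -107.6 0.0571
b -127.8 0.0576
w 143.7 0.0567
r 124.0 0.0566
tip -174.1 0.0444
y -107.7 0.0567
b -128.1 0.0573
w 143.3 0.0569
r 123.7 0.057
tip -174.7 0.0443
top of grip [ 0.54028469 -0.1533208 ]
[292.92580607 188.93287056]
cam [ 0.40203451 -0.04549362  1.40441783]
```

Request:
move_arm(targets=[[[-4.77,3.47,0],[0,0,-0.07]],[[-9.54,6.94,0],[0,0,-0.14]],[[-14.31,10.41,0],[0,0,-0.21]],[[-19.08,13.88,0],[0,0,-0.28]],[[-23.85,17.35,0],[0,0,-0.35]]], jaw=8.7)

```text
time_s: 1.58
tcp_pos: [0.4251, -0.3566, 0.1907]
eef_rot: [-180.0, 0.0, -135.4]
contact_force: [1.4, 0.8, 0.1]
gripper_width: 0.087
gripper_force: 0.0
```

```bash
cat > to.py <<'E'
from h import *
import sys
x,y,z,yaw=map(float,sys.argv[1:])
s=r.get_state();A=R.from_euler('xyz',s["eef_rot"],degrees=True)
print("shift cm",np.round(A.inv().apply(np.array([x,y,z])-s["tcp_pos"])*100,2),"rot",np.round((A.inv()*R.from_euler('xyz',[180,0,yaw],degrees=True)).as_rotvec(),3))
print({k:np.round(s[k],3) for k in("time_s","tcp_pos","eef_rot","joints","contact_force","moment")})
E
python3 to.py .541 -.153 .19 -120
```

```text
shift cm [-22.54   6.36   0.07] rot [-0.001  0.    -0.269]
{'time_s': np.float64(1.575), 'tcp_pos': array([ 0.425, -0.357,  0.191]), 'eef_rot': array([-1.79961e+02,  1.40000e-02, -1.35422e+02]), 'joints': array([-1.9762e+01,  9.2220e+00, -1.4664e+01,  4.0000e-03, -6.6072e+01,
       -2.5662e+01]), 'contact_force': array([1.419, 0.79 , 0.063]), 'moment': array([-0.037, -0.062, -0.004])}
```

Request:
move_arm(targets=[[[-5.2,1.5,0],[0,0,-0.07]],[[-10.4,3.0,0],[0,0,-0.14]],[[-15.6,4.5,0],[0,0,-0.2]],[[-20.8,6.0,0],[0,0,-0.27]],[[-20.8,6.0,0],[0,0,-0.27]]])

```text
time_s: 2.2
tcp_pos: [0.5324, -0.1669, 0.1904]
eef_rot: [-180.0, 0.0, -119.8]
contact_force: [-0.2, 0.6, -0.4]
gripper_width: 0.0873
gripper_force: 0.0
```

```bash
python3 to.py .541 -.153 .19 -120
```

```text
shift cm [-1.63 -0.06  0.04] rot [-0.     0.     0.003]
{'time_s': np.float64(2.2), 'tcp_pos': array([ 0.532, -0.167,  0.19 ]), 'eef_rot': array([-1.79979e+02,  2.10000e-02, -1.19802e+02]), 'joints': array([ 2.6970e+00,  9.5450e+00, -1.4305e+01, -7.0000e-03, -6.6122e+01,
       -3.2496e+01]), 'contact_force': array([-0.187,  0.607, -0.417]), 'moment': array([-0.034,  0.092, -0.044])}
```

Request:
move_arm(targets=[[[-1.63,-0.06,0],[0,0,0]],[[-1.63,-0.06,3.5],[0,0,0]],[[-1.63,-0.06,6.5],[0,0,0]],[[-1.63,-0.06,6.5],[0,0,0]]])

```text
time_s: 2.7
tcp_pos: [0.5377, -0.1563, 0.1235]
eef_rot: [179.8, -0.1, -120.2]
contact_force: [0.5, -0.9, 0.6]
gripper_width: 0.0869
gripper_force: 0.0
```

```bash
python3 to.py .541 -.153 .088 -120; python3 -c "
from h import *
o=[]
for n,a,b in(('top',165,260),('side',135,220)):
    o.append(viewer.capture(n)['image'][a:a+60,b:b+65])
cv2.imwrite('pics/c1.png',cv2.resize(np.hstack(o),None,fx=6,fy=6,interpolation=cv2.INTER_CUBIC))"
```

```text
shift cm [-0.46 -0.13  3.55] rot [ 0.004 -0.002 -0.003]
{'time_s': np.float64(2.7), 'tcp_pos': array([ 0.538, -0.156,  0.123]), 'eef_rot': array([ 1.79781e+02, -1.22000e-01, -1.20168e+02]), 'joints': array([ 3.8090e+00,  1.3039e+01, -1.9169e+01, -2.6000e-02, -5.8041e+01,
       -3.3964e+01]), 'contact_force': array([ 0.471, -0.854,  0.602]), 'moment': array([-0.007, -0.027, -0.01 ])}
```

View pics/c1.png

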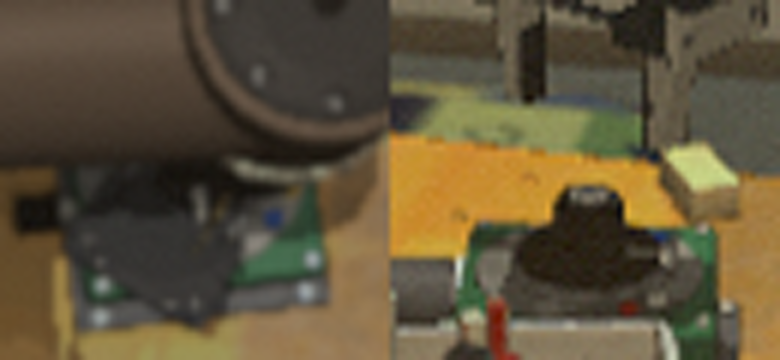

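The side crop shows the fingers at u≈520 and 680, straddling the knob (u 555–622), so I'll let it settle, then descend.

Request:
move_arm(targets=[[[0,0,0],[0,0,0]],[[0,0,0],[0,0,0]],[[0,0,0],[0,0,0]]])

```text
time_s: 3.18
tcp_pos: [0.5397, -0.1559, 0.1259]
eef_rot: [-180.0, 0.0, -120.1]
contact_force: [-1.5, 0.1, -0.7]
gripper_width: 0.0868
gripper_force: 0.0
```

```bash
python3 to.py .541 -.153 .088 -120
```

```text
shift cm [-0.31  0.04  3.79] rot [-0.001  0.001 -0.001]
{'time_s': np.float64(3.175), 'tcp_pos': array([ 0.54 , -0.156,  0.126]), 'eef_rot': array([-1.79954e+02,  3.10000e-02, -1.20083e+02]), 'joints': array([  3.85 ,  12.882, -19.031,   0.   , -58.031, -33.934]), 'contact_force': array([-1.513,  0.148, -0.741]), 'moment': array([-0.01 ,  0.047,  0.018])}
```

Request:
move_arm(targets=[[[-0.3,0.03,0],[0,0,0]],[[-0.3,0.03,1.3],[0,0,0]],[[-0.3,0.03,2.6],[0,0,0]],[[-0.3,0.03,3.7],[0,0,0]],[[-0.3,0.03,3.7],[0,0,0]]])

```text
time_s: 3.8
tcp_pos: [0.5398, -0.1532, 0.0868]
eef_rot: [179.9, -0.1, -120.1]
contact_force: [-0.3, -0.3, -0.3]
gripper_width: 0.0872
gripper_force: 0.0
```

Request:
move_arm(targets=[[[0,0,0],[0,0,0]],[[0,0,0],[0,0,0]],[[0,0,0],[0,0,0]],[[0,0,0],[0,0,0]]], jaw=4.4, squeeze=10)

```text
time_s: 4.3
tcp_pos: [0.5409, -0.1532, 0.0886]
eef_rot: [-180.0, 0.0, -120.1]
contact_force: [0.7, -0.7, -0.4]
gripper_width: 0.0525
gripper_force: 0.0
```

```bash
python3 to.py .541 -.153 .088 -120
```

```text
shift cm [-0.02 -0.    0.06] rot [-0.     0.    -0.001]
{'time_s': np.float64(4.3), 'tcp_pos': array([ 0.541, -0.153,  0.089]), 'eef_rot': array([-1.79975e+02,  1.50000e-02, -1.20077e+02]), 'joints': array([ 4.1410e+00,  1.5061e+01, -2.1608e+01,  2.0000e-03, -5.3301e+01,
       -3.4219e+01]), 'contact_force': array([ 0.67 , -0.676, -0.4  ]), 'moment': array([-0.049,  0.085,  0.005])}
```

Close gently, watching forces.

Request:
move_arm(targets=[[[0,0,0],[0,0,0]],[[0,0,0],[0,0,0]],[[0,0,0],[0,0,0]],[[0,0,0],[0,0,0]]], jaw=3.0, squeeze=8)

```text
time_s: 4.8
tcp_pos: [0.5407, -0.1532, 0.0884]
eef_rot: [180.0, -0.0, -120.1]
contact_force: [0.4, 0.1, 1.1]
gripper_width: 0.03
gripper_force: 0.0
```

Request:
move_arm(targets=[[[0,0,0],[0,0,0]],[[0,0,0],[0,0,0]],[[0,0,0],[0,0,0]]])

```text
time_s: 5.18
tcp_pos: [0.5407, -0.1531, 0.0884]
eef_rot: [-180.0, 0.0, -120.1]
contact_force: [-0.8, 0.1, 0.1]
gripper_width: 0.0299
gripper_force: 0.0
```

```bash
python3 -c "
from h import *
o=[]
for n,a,b in(('top',165,260),('side',135,220)):
    c=viewer.capture(n);o.append(c['image'][a:a+60,b:b+65])
    s=r.get_state()['tcp_pos']
    for p in (s,s+[0,0,.019],np.array([.541,-.153,.116]),np.array([.541,-.153,.082])):
        q=proj(c,p);print(n,(q-[b,a])*6+(0 if n=='top' else np.array([390,0])))
    print(pinpoint('knob_grip',n)[:1])
cv2.imwrite('pics/c2.png',cv2.resize(np.hstack(o),None,fx=6,fy=6,interpolation=cv2.INTER_CUBIC))"
```

```text
top [192.94199011 149.95483264]
top [195.81456537 146.32740075]
top [196.91213741 144.17819423]
top [191.76835809 150.69312847]
[]
side [588.53047851 236.21794516]
side [588.61800757 206.55583061]
side [588.11965736 193.03833792]
side [587.96932028 246.16436427]
[{'location': [171.6, 252.2], 'score': 0.7}]
```

View pics/c2.png

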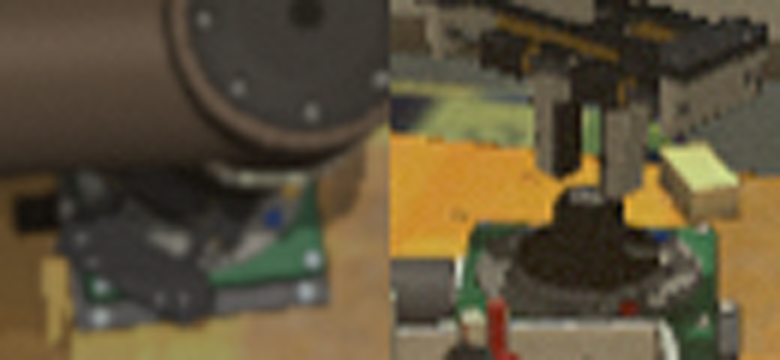

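The fingers look about 36 mm too high (tips at v≈180–195 where the TCP should project at v≈236). I'll check this hypothesis.

```bash
python3 -c "
from h import *
s=r.get_state();A=R.from_euler('xyz',s['eef_rot'],degrees=True);t=s['tcp_pos'];print(s['joints'],r.grip_point_offset)
for n,b,a,off in(('top',260,165,0),('side',220,135,390)):
  c=viewer.capture(n)
  for dz in (0,.036):
    print(n,dz,[np.round((proj(c,t+[0,0,dz]+A.apply(p))-[b,a])*6+[off,0]).astype(int).tolist() for p in ([.039,.0965,-.066],[-.039,.0965,-.066],[.039,-.0965,-.066],[-.039,-.0965,-.066],[.0095,.015,0],[-.0095,.015,0],[.0095,-.015,0],[-.0095,-.015,0])])
  print(n,(np.array(ray(c,0,0)[0])))
c=viewer.capture('side');cv2.imwrite('pics/c3.png',cv2.resize(c['image'][80:200,190:330],None,fx=5,fy=5,interpolation=cv2.INTER_CUBIC))
d=c['image'].copy()
"
```

```text
[ 4.14079471e+00  1.50836047e+01 -2.16178690e+01 -1.42372149e-03
 -5.32976728e+01 -3.42221855e+01] -0.0188
top 0 [[174, 333], [46, 257], [360, 18], [232, -57], [194, 182], [164, 164], [222, 136], [192, 118]]
top 0.036 [[180, 331], [47, 253], [371, 7], [239, -70], [200, 176], [169, 158], [228, 128], [197, 110]]
top [ 0.40203451 -0.04549362  1.40441783]
side 0 [[768, 156], [680, 203], [508, 68], [417, 108], [619, 238], [598, 250], [579, 223], [558, 234]]
side 0.036 [[770, 96], [681, 141], [507, 12], [415, 49], [620, 182], [598, 193], [580, 167], [558, 178]]
side [0.32342622 1.04818122 0.69881181]
```

View pics/c3.png

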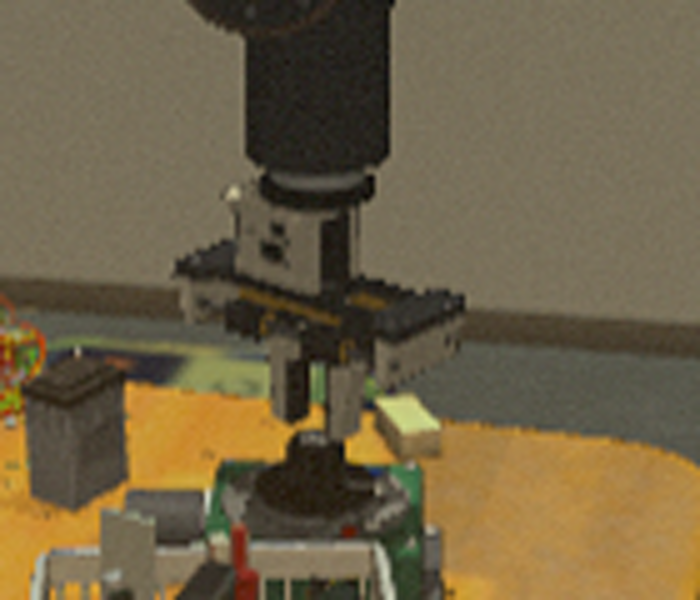

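The fingertips match a true height about 36 mm above the reported one: the jaws closed in the air just over the knob, untouched. I'll reopen and go lower in guarded steps.

Request:
move_arm(targets=[[[0,0,0],[0,0,0]],[[0,0,0],[0,0,0]],[[0,0,0],[0,0,0]],[[0,0,0],[0,0,0]]], jaw=6.5)

```text
time_s: 6.02
tcp_pos: [0.5407, -0.1532, 0.0884]
eef_rot: [-180.0, 0.0, -120.1]
contact_force: [-0.3, 0.0, 0.6]
gripper_width: 0.0624
gripper_force: 0.0
```

Request:
move_arm(targets=[[[0,0,0.4],[0,0,0]],[[0,0,0.8],[0,0,0]],[[0,0,1.2],[0,0,0]],[[0,0,1.6],[0,0,0]],[[0,0,1.6],[0,0,0]]])

```text
time_s: 6.65
tcp_pos: [0.5404, -0.1532, 0.0719]
eef_rot: [180.0, -0.0, -120.1]
contact_force: [0.2, 0.3, 0.2]
gripper_width: 0.0648
gripper_force: 0.0
```

```bash
python3 -c "
from h import *
s=r.get_state();A=R.from_euler('xyz',s['eef_rot'],degrees=True);t=s['tcp_pos'];print(t,s['gripper_width'],s['contact_force'])
c=viewer.capture('side')
for dz in (0,.036): print(dz,[np.round((proj(c,t+[0,0,dz]+A.apply(p))-[230,140])*8).astype(int).tolist() for p in ([.0095,.0325,0],[-.0095,.0325,0],[.0095,-.0325,0],[-.0095,-.0325,0])])
a=c['image'][140:200,230:280]
d=viewer.capture('top')
for dz in (0,.036): print(dz,[np.round((proj(d,t+[0,0,dz]+A.apply(p))-[265,165])*8).astype(int).tolist() for p in ([.039,.0965,-.066],[-.039,.0965,-.066])])
b=d['image'][165:225,265:315]
cv2.imwrite('pics/c4.png',cv2.resize(np.hstack([a,b]),None,fx=8,fy=8,interpolation=cv2.INTER_CUBIC))
"
```

```text
[ 0.5404321  -0.15317289  0.07189541] 0.06480706625437069 [0.21304299 0.26210707 0.23549974]
0 [[257, 324], [229, 339], [143, 280], [115, 294]]
0.036 [[258, 249], [230, 264], [143, 206], [114, 220]]
0 [[190, 446], [20, 345]]
0.036 [[196, 443], [22, 340]]
```

View pics/c4.png

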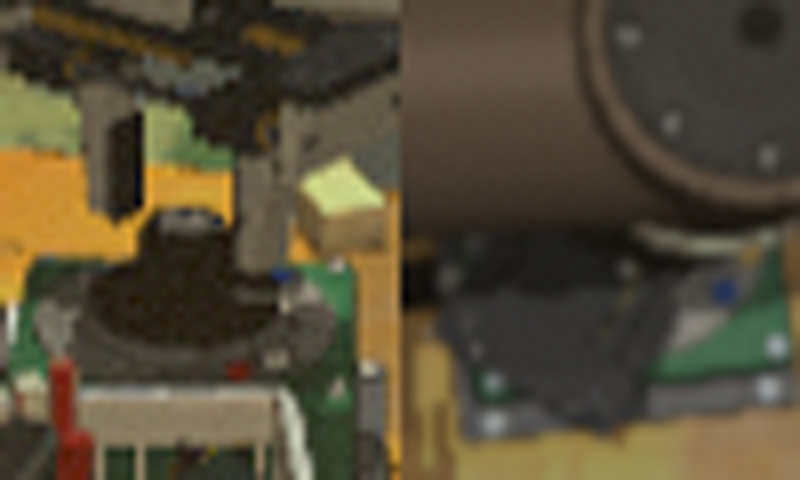

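Side crop: the tips at about (118,222) and (240,262) match the +36 mm prediction, centred on the knob at u≈190. Another 17 mm down puts the tips about 9 mm above the skirt.

Request:
move_arm(targets=[[[0,0,0.4],[0,0,0]],[[0,0,0.8],[0,0,0]],[[0,0,1.2],[0,0,0]],[[0,0,1.6],[0,0,0]],[[0,0,1.6],[0,0,0]]])

```text
time_s: 7.38
tcp_pos: [0.5404, -0.1531, 0.0559]
eef_rot: [180.0, -0.0, -120.1]
contact_force: [-0.6, 0.3, -0.6]
gripper_width: 0.0648
gripper_force: 0.0
```

Request:
move_arm(targets=[[[0,0,0],[0,0,0]],[[0,0,0],[0,0,0]],[[0,0,0],[0,0,0]],[[0,0,0],[0,0,0]],[[0,0,0],[0,0,0]]], jaw=3.3, squeeze=12)

```text
time_s: 8.0
tcp_pos: [0.5414, -0.1534, 0.0567]
eef_rot: [-179.9, 0.0, -120.1]
contact_force: [2.4, -3.4, -0.6]
gripper_width: 0.0376
gripper_force: 12.0
```

```bash
python3 to.py .541 -.153 .056 -120
```

```text
shift cm [-0.01  0.05  0.07] rot [-0.001  0.    -0.001]
{'time_s': np.float64(8.0), 'tcp_pos': array([ 0.541, -0.153,  0.057]), 'eef_rot': array([-1.79931e+02,  2.00000e-02, -1.20073e+02]), 'joints': array([ 4.1290e+00,  1.7149e+01, -2.3635e+01,  2.9000e-02, -4.9148e+01,
       -3.4222e+01]), 'contact_force': array([ 2.39 , -3.42 , -0.618]), 'moment': array([-0.955, -0.869,  0.061])}
```

Request:
move_arm(targets=[[[0,-0.1,0],[0,0,0]],[[0,-0.1,0],[0,0,0]],[[0,-0.1,0],[0,0,0]]], squeeze=22)

```text
time_s: 8.38
tcp_pos: [0.5414, -0.1535, 0.0566]
eef_rot: [180.0, 0.0, -120.1]
contact_force: [-0.7, 1.5, 4.8]
gripper_width: 0.0375
gripper_force: 22.0
```

Request:
move_arm(targets=[[[0,0,-0.25],[0,0,0]],[[0,0,-0.5],[0,0,0]],[[0,0,-0.75],[0,0,0]],[[0,0,-1.0],[0,0,0]],[[0,0,-1.15],[0,0,0]]])

```text
time_s: 9.0
tcp_pos: [0.5413, -0.1535, 0.0677]
eef_rot: [180.0, -0.0, -120.1]
contact_force: [2.8, -0.3, -9.3]
gripper_width: 0.0375
gripper_force: 22.0
```

Request:
move_arm(targets=[[[0,0,0],[0,0,0]],[[0,0,0],[0,0,0]]])

```text
time_s: 9.25
tcp_pos: [0.5413, -0.1536, 0.0677]
eef_rot: [180.0, -0.0, -120.1]
contact_force: [1.6, 0.7, -8.0]
gripper_width: 0.0378
gripper_force: 22.0
```

Request:
move_arm(targets=[[[0,0,0],[0,0,-0.1]],[[0,0,0],[0,0,-0.25]],[[0,0,0],[0,0,-0.4]],[[0,0,0],[0,0,-0.55]],[[0,0,0],[0,0,-0.7]]])

```text
time_s: 9.88
tcp_pos: [0.5411, -0.1536, 0.0676]
eef_rot: [179.9, 0.0, -79.7]
contact_force: [2.3, 0.2, -9.2]
gripper_width: 0.0371
gripper_force: 22.0
```

Request:
move_arm(targets=[[[0,0,0],[0,0,-0.14]],[[0,0,0],[0,0,-0.24]],[[0,0,0],[0,0,-0.29]],[[0,0,0],[0,0,-0.29]],[[0,0,0],[0,0,-0.29]]])

```text
time_s: 10.5
tcp_pos: [0.541, -0.1537, 0.0676]
eef_rot: [179.9, 0.0, -63.4]
contact_force: [0.8, 0.0, -8.9]
gripper_width: 0.0377
gripper_force: 22.0
```

```bash
python3 to.py .5413 -.1535 .0677 -63.4; python3 -c "
from h import *
s=r.get_state();
c=viewer.capture('top');C=np.array([.541,-.153])
a=c['image'][165:215,262:322]
for d in pinpoint('pointer_tip','top')[:2]:
  p=at_z(c,*d['location'],.09)[:2]-C;print(d,np.degrees(np.arctan2(p[1],p[0])),np.hypot(*p))
e=viewer.capture('side');b=e['image'][140:190,225:285]
for an in (-118,-108): print([np.round((proj(e,[.541+.048*np.cos(np.radians(an)),-.153+.048*np.sin(np.radians(an)),.092])-[225,140])*6+[360,0])])
for d in pinpoint('pointer_tip','side')[:2]:
  p=at_z(e,*d['location'],.09)[:2]-C;print(d,np.degrees(np.arctan2(p[1],p[0])),np.hypot(*p))
cv2.imwrite('pics/c5.png',cv2.resize(np.hstack([a,b]),None,fx=6,fy=6,interpolation=cv2.INTER_CUBIC))
"
```

```text
shift cm [-0.   -0.04 -0.01] rot [ 0.001  0.001 -0.   ]
{'time_s': np.float64(10.5), 'tcp_pos': array([ 0.541, -0.154,  0.068]), 'eef_rot': array([ 1.79945e+02,  3.00000e-02, -6.34280e+01]), 'joints': array([ 4.0780e+00,  1.6472e+01, -2.2862e+01, -8.0000e-03, -5.0729e+01,
        2.2498e+01]), 'contact_force': array([ 0.783,  0.031, -8.898]), 'moment': array([-0.092, -0.124,  0.022])}
[array([578., 172.])]
[array([566., 169.])]
{'location': [170.9, 261.7], 'score': 0.55} -131.22618351733038 0.03903755109401572
```

View pics/c5.png

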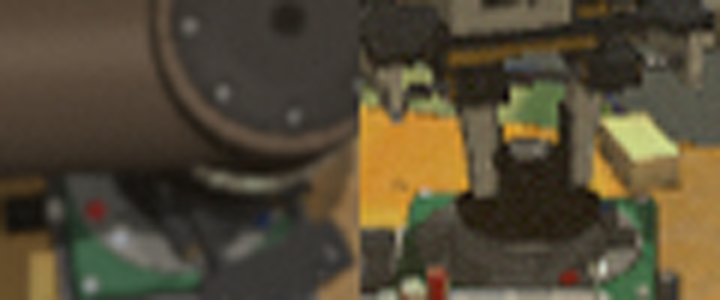

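The side crop shows the pointer no longer at the front; it is behind the right finger, as expected at about −118°. Probing now.

Request:
move_arm(targets=[[[0,0,0.2],[0,0,0]],[[0,0,0.4],[0,0,0]],[[0,0,0.5],[0,0,0]],[[0,0,0.53],[0,0,0]],[[0,0,0.53],[0,0,0]]])

```text
time_s: 11.32
tcp_pos: [0.5412, -0.1537, 0.0635]
eef_rot: [180.0, -0.0, -63.3]
contact_force: [-5.5, 2.3, 4.0]
gripper_width: 0.0373
gripper_force: 22.0
```

Request:
move_arm(targets=[[[0,0,0.03],[0,0,0]],[[0,0,0.06],[0,0,0]],[[0,0,0.06],[0,0,0]]])

```text
time_s: 11.7
tcp_pos: [0.5413, -0.1536, 0.0633]
eef_rot: [180.0, -0.0, -63.3]
contact_force: [-5.6, 4.0, 6.6]
gripper_width: 0.0374
gripper_force: 22.0
```

Standing on the land (+6.6 N). Lift, turn 4°, probe again.

Request:
move_arm(targets=[[[0,0,-0.25],[0,0,0]],[[0,0,-0.45],[0,0,0]],[[0,0,-0.45],[0,0,0]],[[0,0,-0.45],[0,0,-0.07]],[[0,0,-0.45],[0,0,-0.07]]])

```text
time_s: 12.32
tcp_pos: [0.5412, -0.1537, 0.066]
eef_rot: [180.0, 0.0, -59.4]
contact_force: [-2.0, -1.2, -8.8]
gripper_width: 0.0379
gripper_force: 22.0
```

Request:
move_arm(targets=[[[0,0,0.2],[0,0,0]],[[0,0,0.32],[0,0,0]],[[0,0,0.38],[0,0,0]],[[0,0,0.38],[0,0,0]]])

```text
time_s: 12.82
tcp_pos: [0.5413, -0.1537, 0.0635]
eef_rot: [180.0, -0.0, -59.4]
contact_force: [-6.1, 1.3, 1.3]
gripper_width: 0.0379
gripper_force: 22.0
```

Request:
move_arm(targets=[[[0,0,-0.2],[0,0,0]],[[0,0,-0.38],[0,0,0]],[[0,0,-0.38],[0,0,0]],[[0,0,-0.38],[0,0,-0.07]],[[0,0,-0.38],[0,0,-0.07]]])

```text
time_s: 13.45
tcp_pos: [0.5412, -0.1537, 0.0662]
eef_rot: [180.0, 0.0, -55.4]
contact_force: [-4.1, -1.2, -9.0]
gripper_width: 0.0378
gripper_force: 22.0
```

Request:
move_arm(targets=[[[0,0,0.2],[0,0,0]],[[0,0,0.32],[0,0,0]],[[0,0,0.37],[0,0,0]],[[0,0,0.37],[0,0,0]]])

```text
time_s: 13.95
tcp_pos: [0.5414, -0.1537, 0.0634]
eef_rot: [180.0, -0.0, -55.4]
contact_force: [-7.1, 0.8, 0.5]
gripper_width: 0.0376
gripper_force: 22.0
```

Request:
move_arm(targets=[[[0,0,-0.2],[0,0,0]],[[0,0,-0.37],[0,0,0]],[[0,0,-0.37],[0,0,0]],[[0,0,-0.37],[0,0,-0.07]],[[0,0,-0.37],[0,0,-0.13]]])

```text
time_s: 14.58
tcp_pos: [0.5413, -0.1538, 0.0663]
eef_rot: [180.0, 0.0, -47.8]
contact_force: [-5.5, -1.6, -8.4]
gripper_width: 0.0376
gripper_force: 22.0
```

Request:
move_arm(targets=[[[0,0,0],[0,0,0]],[[0,0,0.2],[0,0,0]],[[0,0,0.32],[0,0,0]],[[0,0,0.37],[0,0,0]],[[0,0,0.37],[0,0,0]]])

```text
time_s: 15.2
tcp_pos: [0.5413, -0.1538, 0.0626]
eef_rot: [180.0, 0.0, -47.9]
contact_force: [-5.4, -3.4, -7.0]
gripper_width: 0.0371
gripper_force: 22.0
```

No support this time (−7 N at z 0.0626), so this is the notch. Lowering on.

Request:
move_arm(targets=[[[0,0,0.07],[0,0,0]],[[0,0,0.14],[0,0,0]],[[0,0,0.2],[0,0,0]],[[0,0,0.2],[0,0,0]]])

```text
time_s: 15.7
tcp_pos: [0.5413, -0.1538, 0.0606]
eef_rot: [180.0, 0.0, -47.9]
contact_force: [-5.3, -0.2, -7.6]
gripper_width: 0.0375
gripper_force: 22.0
```

Request:
move_arm(targets=[[[0,0,0.1],[0,0,0]],[[0,0,0.2],[0,0,0]],[[0,0,0.3],[0,0,0]],[[0,0,0.36],[0,0,0]],[[0,0,0.36],[0,0,0]]])

```text
time_s: 16.32
tcp_pos: [0.5413, -0.1538, 0.0571]
eef_rot: [180.0, 0.0, -47.9]
contact_force: [-5.4, -1.8, -6.2]
gripper_width: 0.0373
gripper_force: 22.0
```

Request:
move_arm(targets=[[[0,0,0.03],[0,0,0]],[[0,0,0.05],[0,0,0]],[[0,0,0.05],[0,0,0]]], squeeze=8)

```text
time_s: 16.7
tcp_pos: [0.5416, -0.1537, 0.0569]
eef_rot: [180.0, -0.0, -47.9]
contact_force: [-5.4, -1.8, -5.1]
gripper_width: 0.038
gripper_force: 8.0
```

Request:
move_arm(targets=[[[0,0,0],[0,0,0]],[[0,0,0],[0,0,0]],[[0,0,0],[0,0,0]],[[0,0,0],[0,0,0]],[[0,0,0],[0,0,0]]], jaw=6.5)

```text
time_s: 17.32
tcp_pos: [0.5419, -0.1536, 0.0568]
eef_rot: [-180.0, -0.0, -47.9]
contact_force: [-0.1, -0.1, 0.2]
gripper_width: 0.0651
gripper_force: 0.0
```

Request:
move_arm(targets=[[[0,0,-1],[0,0,0]],[[0,0,-3],[0,0,0]],[[0,0,-6],[0,0,0]],[[0,0,-10],[0,0,0]],[[0,0,-13],[0,0,0]]])

```text
time_s: 17.95
tcp_pos: [0.5421, -0.1538, 0.1893]
eef_rot: [-179.9, -0.1, -47.9]
contact_force: [1.0, -0.0, -0.6]
gripper_width: 0.065
gripper_force: 0.0
```

Request:
move_arm(targets=[[[4,4,0],[0,0,0]],[[7,7,-2],[0,0,0]],[[11,11,-4],[0,0,0]],[[14,14,-5],[0,0,0]],[[14,14,-5],[0,0,0]]])

```text
time_s: 18.58
tcp_pos: [0.5313, -0.3543, 0.2378]
eef_rot: [-180.0, -0.1, -48.1]
contact_force: [0.4, 1.0, -0.2]
gripper_width: 0.0651
gripper_force: 0.0
```

```bash
python3 look.py 9 | grep -E "knob|pointer|yellow|time|tcp_pos|contact"; python3 -c "
import cv2;import numpy as np
a=cv2.imread('pics/top_9.png')[160:220,260:325];b=cv2.imread('pics/side_9.png')[150:210,220:285]
cv2.imwrite('pics/c9.png',cv2.resize(np.hstack([a,b]),None,fx=6,fy=6,interpolation=cv2.INTER_CUBIC))"
```

```text
top knob_grip 0.57 [186.9 290.5] [ 0.5498 -0.1468  0.099 ]
side knob_grip 0.7 [174.9 251.3] [ 0.5422 -0.1272  0.099 ]
side pointer_tip 0.59 [169.  259.3] [ 0.5311 -0.2266  0.075 ]
{'time_s': 19.475, 'joints': array([-1.59501504e+01,  1.56159422e+01, -3.25209137e-01, -1.49158115e-03,
        8.57483293e-02, -1.54992263e-04]), 'tcp_pos': array([ 0.53158878, -0.35139918,  0.23662007]), 'eef_rot': array([ 1.79999321e+02,  3.80026986e-03, -4.78896981e+01]), 'contact_force': array([-0.17815724, -0.70632374, -0.96611506]), 'moment': array([-0.05101719,  0.12811884, -0.05553384]), 'gripper_force': 0.0, 'gripper_width': 0.0650802550113643}
```

View pics/c9.png

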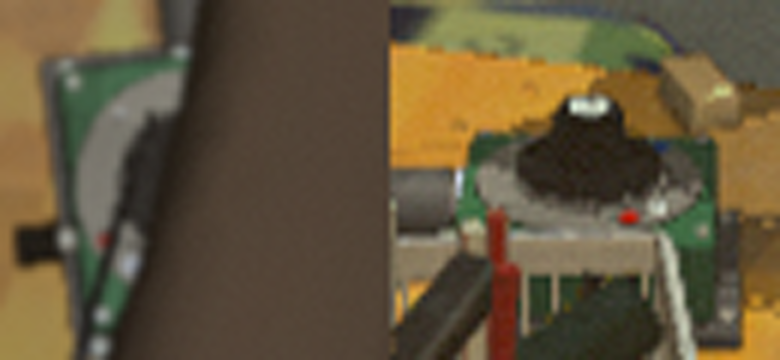

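Side crop: the grip cap is at v≈104, the same height as at the start, so the pin is home. The arm hides the top view, so I'll clear it for one pointer check.

Request:
move_arm(targets=[[[4,4,0],[0,0,0]],[[8,8,0],[0,0,0]],[[12,12,0],[0,0,0]],[[16,16,0],[0,0,0]],[[18,18,0],[0,0,0]]])

```text
time_s: 20.1
tcp_pos: [0.5176, -0.6084, 0.2352]
eef_rot: [180.0, 0.1, -48.0]
contact_force: [-0.2, 0.7, -0.3]
gripper_width: 0.0648
gripper_force: 0.0
```

```bash
python3 look.py 10 | grep -E "knob|pointer|yellow|pot|sand"; python3 -c "
import cv2;import numpy as np
a=cv2.imread('pics/top_10.png')[160:220,260:325]
cv2.imwrite('pics/c10.png',cv2.resize(a,None,fx=6,fy=6,interpolation=cv2.INTER_CUBIC))"
```

```text
top knob_grip 0.56 [190.4 292.2] [ 0.5383 -0.1524  0.099 ]
top pointer_tip 0.83 [191.8 309.1] [ 0.5367 -0.2109  0.075 ]
top paint_pot_1 0.59 [189.3 291.8] [ 0.5525 -0.1591  0.    ]
top paint_pot_1 0.48 [212.6 144.3] [0.464  0.3611 0.    ]
top sand_block 0.69 [199.9 359.2] [ 0.5176 -0.3966  0.    ]
top sand_block 0.25 [188.8 291.9] [ 0.5543 -0.1594  0.    ]
side knob_grip 0.82 [172.  253.9] [ 0.5375 -0.1507  0.099 ]
side pointer_tip 0.56 [171.9 257. ] [ 0.5352 -0.2015  0.075 ]
side paint_pot_1 0.61 [303.1 242. ] [0.4739 0.3616 0.    ]
side paint_pot_1 0.58 [261.4 212.3] [0.5866 0.2227 0.    ]
side sand_block 0.42 [168.6 272.8] [ 0.5025 -0.3937  0.    ]
```

View pics/c10.png

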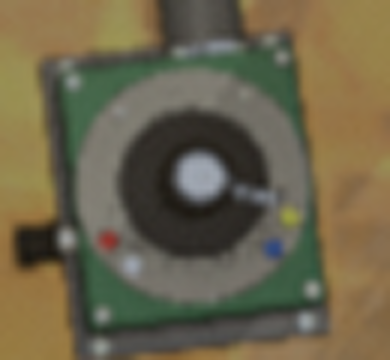

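The pointer tip is at about (275,198), beside the yellow marker at (290,216). That is roughly 13 mm away and matches the −102° estimate. The grip cap is at the same pixel as at the start, so the pin is home, and the arm is clear.

```bash
python3 -c "
from h import *
print(r.close_job())"
```

```text
the job is handed in; nothing more can be done
None
```

The knob is set to yellow: the pin dropped into the notch about 5° past the yellow marker and looks fully home, the knob is released and the arm is clear, and I handed the job in (no verdict shown).

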